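# Pin and press a trial lens in the setting jig

### The arm

A 6-joint arm with a two-finger parallel gripper is mounted at the origin on the work surface. World frame = base frame: x ahead of the robot, y to its left, z up, the work surface at z = 0. Lengths are in m, angles in rad, forces in N, time in s.
With the tool pointing down it reaches from about 0.15 to 0.775 m from the base axis. Payload 6.1 kg.
Tool frame: the origin (TCP) lies at the very end of the fingers, on their centre line; the grasp point (between the pads) lies 19 mm behind it (robot.grip_depth is the distance from the TCP to the grasp point, in m); z points along the fingers, y is the line along which they close (so a half turn about z gives the same grasp; the last joint's range is limited). The gripper opens to 85 mm and grips with 20 to 120 N. Pads are 22 mm wide; open, the fingers measure 114 mm over their backs; the gripper's body (76 mm by 85 mm) begins 54 mm behind the grasp point. The pads swing forward as they close: fully open they stand 13 mm farther back than shut.
Start: joints at [-1.249, 0.126, -0.04, 1.405, 0, 1.571], TCP at [0.166, -0.498, 0.231] pointing down, gripper open.
Joint ranges: [-2.72, 2.72], [-0.95, 1.95], [-1.27, 1.35], [-1.78, 2.02], [-1.46, 1.47], [-3.14, 3.14]. Speed limits (rad/s): [2.39, 2.39, 3.01, 3.14, 3.14, 3.14].

### API

Orientations are given as a unit quaternion [w, x, y, z].
In Python, from workcell import robot, read_camera, camera_model, order gives the robot as it stands.
- The arm moves only by the tool arm_command, never from a script. Its arguments are lists of equal length, an entry for each row: "offset": the shift along the tool's x, y, z in mm, a list of three; "rot": the turn, a rotation vector about the tool's x, y, z in rad, a list of three. A call has 1 to 20 rows; each row shifts and turns the commanded pose from where the row before left it, along the tool's axes as they then stand; what a row does not reach is not made up. A row lasts 1/12 s, in which the tool goes at most 41.7 mm and 7.16 degrees, less where a joint would pass 70% of its speed; a pose out of reach is approached as far as the arm can. A call is refused whole if a number of a shift passes 41.7 or a number of a turn 0.125, either way. A call with a gripper value outside its range is refused whole. "hand" is the closure, from -1 (fully open) to 1 (shut), set as the call begins (left out, the last holds). The fingers move at their own pace and stop on an object; "grip_force" is the grip in N (left out, the last holds). Time passes only in rows, so rows that do not move let the fingers close. It gives the time, the measured TCP pose, the force, the opening and the grip force at its end, in the units of the state.
- robot.state(): the state, without advancing time (a new reading comes with each control period).
- read_camera(name): name is "scene" or "top"; returns the picture (384x512x3 uint8, blue, green, red); there is no depth.
- camera_model(name): a dict with "fx", "fy", "cx", "cy" (pixels), "view" (4x4, takes a point from world to camera coordinates). Camera axes: x right, y up, looking along -z (the intrinsics and any distortion apply to the point x, -y, -z); pixel columns grow to the right and rows downward; lengths in m; the calibration is good to about 2 mm. A picture is of the moment at which its call begins. camera_model takes no time and is no camera call.
- order.finish_job(): hands the job in; it is judged then, once.
The state is a dict: "time_s": time; "joint_pos": joint angles; "joint_velocities": joint speeds; "joint_torque": joint torques, N m; "ee_pos": TCP position; "ee_rot": TCP orientation; "ft_force": force on the tool from outside, world axes, zero at the start; "ft_torque": the same for the moment, N m; "gripper_width": finger opening in m; "gripper_force": force on a finger pad.
Only numpy, scipy, OpenCV 4.12 (cv2) and the standard library are available. Lean on these libraries where they do the work, as an engineer would, in place of code of your own. Each camera call takes 0.05 s, during which the arm holds its last target. There are 200 camera calls.

### The job

A trial lens with loose glass lies in the lens-setting jig: first lay the knobbed clamp bar down flat over the tab of its steel rim, then swing the jig's hinged leaf down onto the lens. Take the index pin, the one with the fat knob and collar, from the wooden tool block and push it down through the hole in the leaf into the hole in the base until its collar presses the sprung leaf fully shut. Finish like that, still gripping the knob and pressing the leaf shut, without letting go; leave the lens in its nest and the other things on the table where they are.

Things in the scene. Friction and masses are not known exactly. Their poses are not given: they have to be found in the camera images.
- jig: Lens-setting jig, bare aluminium, screwed to the table. Base 22 mm high, from -65 to +45 mm in its x and -76 to +70 mm in its y; origin on the table under the lens nest, z up. Leaf hinged along the +y end, opens up and over to +y; clamp bar on the -x margin; pin hole near the -y end. Turned up to 0.4 rad either way.
- leaf (a joint): Leaf angle, rad: 0 fully shut (flat), 1.9 to 2.2 (open, leaning back past upright) at the start. Aluminium plate 50 mm wide, 8 mm thick, reaching 132 mm from its hinge; the last 10 mm is a thumb lip 4 mm thick, 30 mm wide. Stiff hinge: stays where it is put, 0.12 N m (about 2 N at its end). Shut, its top face is 37 mm and its underside 29 mm above the table.
- clamp_bar (a joint): Clamp bar angle, rad: 0 flat across the tab of the lens rim, 0.7 to 1.25 (raised) at the start. Steel bar 8 mm wide, 7 mm thick. Hinge axis along the jig's x at jig (-34, +22) mm, z 28 mm, on the bar's mid-plane; down, the bar points to the jig's -y. Stiff hinge, stays where it is put: 0.05 N m, about 1 N at the knob.
- bar_knob (a point): Centre of the black ball knob, 16 mm in diameter, at the end of the clamp bar, 80 mm from the bar's hinge; bar down, it is 32 mm above the table.
- leaf_hinge (a point): Point on the leaf's hinge axis, mid-width and mid-thickness of the leaf: jig (0, +55) mm, 33 mm above the table; the axis runs along the jig's x.
- leaf_hole (a point): Centre of the upper mouth of the round hole through the leaf, 10 mm in diameter with a small chamfer, 105 mm from the hinge axis on the leaf's centre line.
- base_hole (a point): Centre of the mouth of the hole in the jig's base, 22 mm above the table, at jig (0, -50) mm; 10 mm in diameter, straight down and through the base. The hole in the leaf lies over it when the leaf is down. Its axes are those of the jig.
- nest (a point): Centre of the lens nest on the base's top face, 22 mm above the table at the jig's origin; short dowels, 3.5 mm high, stand around the rim.
- lens: The lens in the nest: yellowed glass in a round steel rim 38 mm in diameter and 3.6 mm thick, with a flat steel tab 8 mm wide and 2.5 mm thick that reaches to 36 mm from the centre, towards the jig's -x. Loose between its dowels. Origin: centre of the underside.
- pin: Index pin, bare steel, loose, upright in one of the tool block's two holes; about 45 g, 60 mm long. Origin at its tip, z up the pin: shank 8 mm in diameter with 6 mm tapered nose; collar 20 mm in diameter at 30 to 34 mm; smooth round knob 16 mm in diameter at 35 to 60 mm. Parked, tip 10 mm above the table, collar on the block. Home in the jig, its tip is 15 mm below the base hole's mouth.
- pin_knob (a point): Middle of the knob of the pin, on its axis, 47 mm above the pin's tip.
- tool_block: Wooden tool block, fixed, 58 mm (its x) by 112 mm (its y) by 40 mm high, origin under its centre; two holes of 10 mm diameter, 35 mm deep, at its y -31 and +31 mm: the pin stands in one of them, the drift in the other.
- drift: Bystander: a plain dark steel rod without a head, 8 mm in diameter and 95 mm long, standing in the other hole of the tool block, 60 mm of it above the block; origin at its foot.
- spare_lens: Bystander: a second lens of the same kind lying on the table beyond the gap between jig and tool block; origin at the centre of its underside.
- ruler: Bystander: ivory-coloured plastic pupil ruler, 165 by 30 by 3 mm, lying on the table; origin at the centre of its underside.
- trial_frame: Bystander: dented nickel trial frame, about 145 by 65 by 16 mm, lying on the table beyond the jig; origin on the table between its two eye rings.
- pad (a point): Centre of the sprung rubber pad (24 mm wide) under the leaf, 55 mm from the hinge. It meets the glass at a leaf angle of about 0.06 rad; shutting fully from there takes about 6 N at the pin hole (10 N at the pad), and when let go the leaf springs back up to about that angle. Its steel stem cap, 14 mm wide, stands about 6 mm (up to 9 mm when shut) above the leaf's top face.
There are look-alikes about, which are no part of the job. Leave any yellow look-alike of the pin alone. What is meant by the jig is not orange, and is the larger of those in its own colour.

How it is judged:
By the outcome, as a careful person would: the job done as asked, in the order asked, and still so for the second after the job is handed in, while the arm keeps its last pose, push and grip.
It also fails if it takes over 59 s, if anything falls off the work surface, if the arm or the gripper's body presses on something with over 40 N, if the wrist force passes 120 N, or if a joint passes its speed limit or range.

## Working session

There is one attempt and no reset: what is moved stays moved. The work goes in short steps, Python scripts to look and compute and a tool call to move; the robot and the scene stay as the last step left them, time stands still between calls to the robot, and variables do not carry over. Pictures are saved under pics/ and viewed, at most 10 in all, crops included, and the job is handed in when it is done.

Besides the shell and the picture viewer there is one more tool, called after "Request:" in YAML: its name, and indented under it one key for each argument. arm_command: Moves the arm, as the interface text tells. Its arguments: {"type":"object","properties":{"offset":{"type":"array"},"rot":{"type":"array"},"hand":{"type":"number"},"grip_force":{"type":"number"}},"required":["offset","rot"]}

```bash
mkdir -p pics; python3 - <<'E'
from workcell import robot, read_camera, camera_model
import cv2,numpy as np
for n in("scene","top"):
    im=read_camera(n); cv2.imwrite(f"pics/{n}0_raw.png",im)
    cv2.imwrite(f"pics/{n}0.png",cv2.resize(im,(800,600),interpolation=cv2.INTER_CUBIC))
    m=camera_model(n); print(n,{k:(np.round(v,4).tolist() if k=='view' else v) for k,v in m.items()})
print(robot.state())
E
```

```text
scene {'fx': 445.0874836064819, 'fy': 445.0874836064819, 'cx': 253.49619086261634, 'cy': 194.02432119515473, 'view': [[0.139, 0.9902, 0.0171, 0.0141], [-0.6963, 0.0854, 0.7126, 0.3837], [0.7041, -0.1109, 0.7013, -1.3697], [0.0, 0.0, 0.0, 1.0]]}
top {'fx': 475.15545777216374, 'fy': 475.15545777216374, 'cx': 254.5417121604535, 'cy': 189.5902202179351, 'view': [[0.0105, -0.9998, -0.0184, -0.08], [0.9987, 0.0096, 0.0492, -0.577], [-0.049, -0.0188, 0.9986, -1.1104], [0.0, 0.0, 0.0, 1.0]]}
{'time_s': 0.1, 'joint_pos': array([-1.24897718e+00,  1.26312571e-01, -4.04999940e-02,  1.40541362e+00,
        1.71919466e-05,  1.57080535e+00]), 'joint_velocities': array([-0.0008378 ,  0.00015576,  0.00010157,  0.00138752,  0.00125255,
       -0.00029773]), 'joint_torque': array([-5.24910192e-04, -4.36900842e+01,  3.53608060e+01,  1.36328660e-02,
       -2.97557563e-05,  6.88805173e-06]), 'ee_pos': array([ 0.16594072, -0.49769228,  0.23061329]), 'ee_rot': array([-7.07068462e-04,  9.87082434e-01,  1.60211599e-01, -1.06061104e-04]), 'ft_force': array([-0.16888692,  0.76584038,  0.15960654]), 'ft_torque': array([-0.02365096,  0.06008756,  0.01371528]), 'gripper_force': 0.0, 'gripper_width': 0.08519544270748373}
```

View pics/scene0.png

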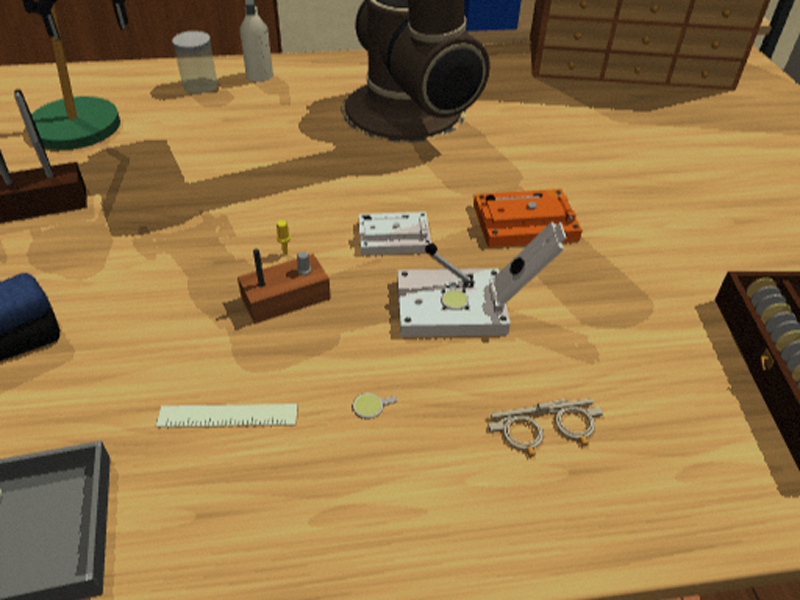

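View pics/top0.png

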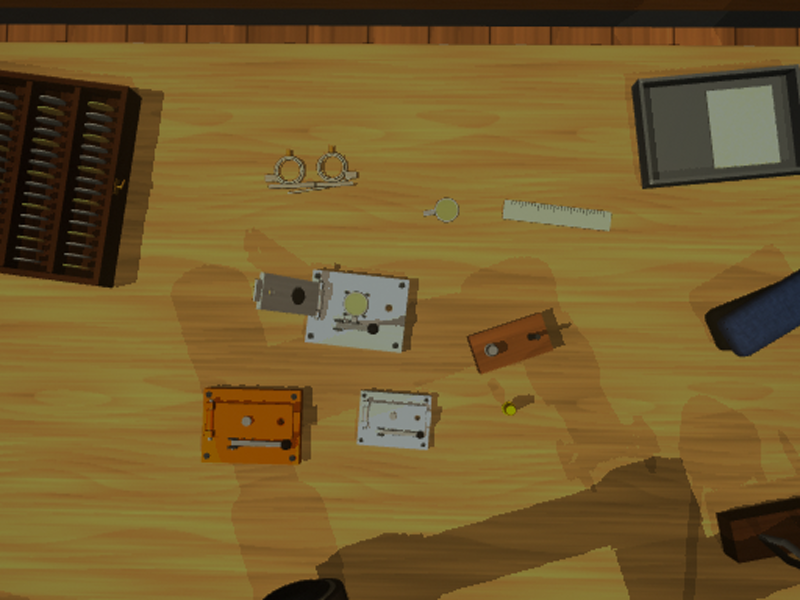

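```bash
cat > h.py <<'E'
import numpy as np,cv2
from workcell import camera_model
M={n:camera_model(n) for n in("scene","top")}
def ray(n,uv):
    m=M[n];V=np.array(m["view"]);R=V[:3,:3]
    d=np.array([(uv[0]-m["cx"])/m["fx"],-(uv[1]-m["cy"])/m["fy"],-1.])
    return -R.T@V[:3,3],R.T@d
def cast(n,uv,z):
    o,d=ray(n,uv);return o+d*(z-o[2])/d[2]
def tri(us,ut):
    o1,d1=ray("scene",us);o2,d2=ray("top",ut)
    s=np.linalg.lstsq(np.c_[d1,-d2],o2-o1,rcond=None)[0]
    a,b=o1+s[0]*d1,o2+s[1]*d2
    return (a+b)/2,np.linalg.norm(a-b)
def proj(n,p):
    m=M[n];q=np.array(m["view"])@np.r_[p,1]
    return np.array([m["cx"]+m["fx"]*q[0]/-q[2],m["cy"]-m["fy"]*q[1]/-q[2]])
E
python3 - <<'E'
import cv2,numpy as np
def grid(im,x0,y0,w,h,s):
    c=cv2.resize(im[y0:y0+h,x0:x0+w],None,fx=s,fy=s,interpolation=cv2.INTER_CUBIC)
    for x in range(-(-x0//20)*20,x0+w,20): cv2.putText(c,str(x),(int((x-x0+.5)*s)-8,8),0,.3,(0,0,255));cv2.line(c,(int((x-x0+.5)*s),10),(int((x-x0+.5)*s),14),(0,0,255))
    for y in range(-(-y0//20)*20,y0+h,20): cv2.putText(c,str(y),(0,int((y-y0+.5)*s)+3),0,.3,(0,0,255));cv2.line(c,(20,int((y-y0+.5)*s)),(25,int((y-y0+.5)*s)),(0,0,255))
    return c
t=cv2.imread("pics/top0_raw.png");s=cv2.imread("pics/scene0_raw.png")
cv2.imwrite("pics/z1.png",np.vstack([grid(t,158,160,114,72,7)[:300] if 0 else grid(t,158,165,130,65,6)[:,:780],np.zeros((4,780,3),np.uint8),grid(t,290,190,130,34,6)]))
cv2.imwrite("pics/z2.png",grid(s,240,135,130,85,6))
cv2.imwrite("pics/z3.png",grid(s,145,135,80,80,7))
E
```

```text
(no output)
```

View pics/z1.png

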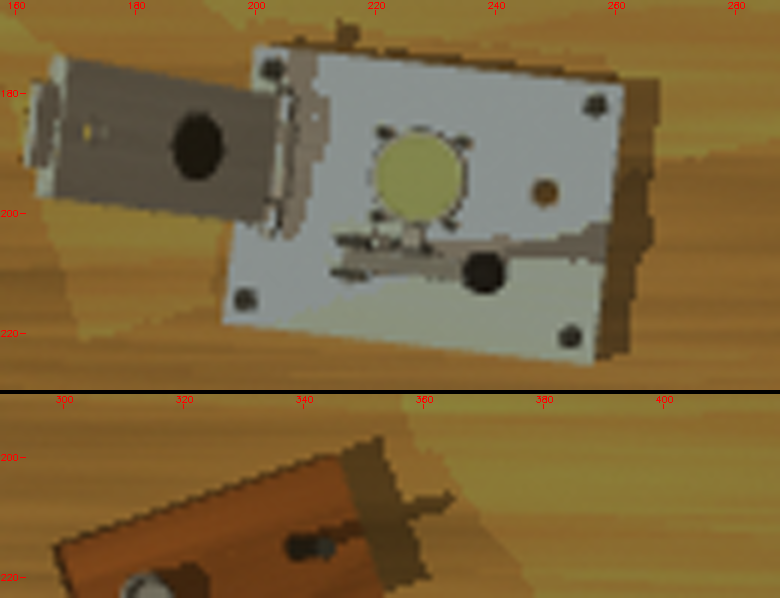

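View pics/z2.png

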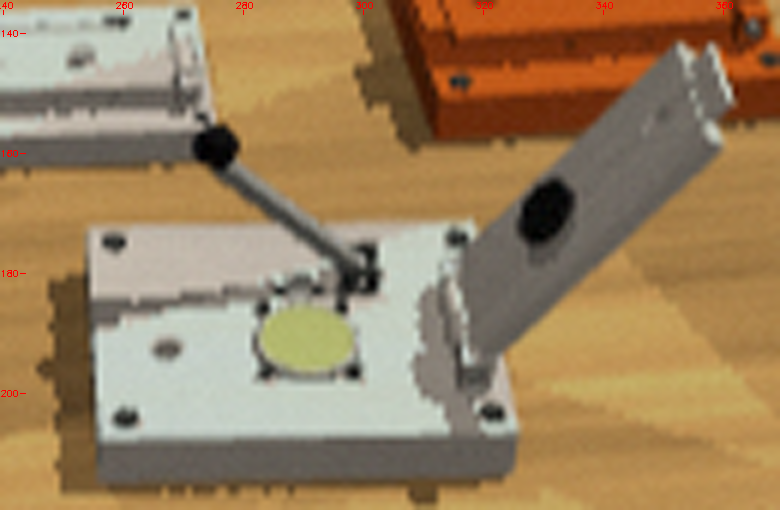

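View pics/z3.png

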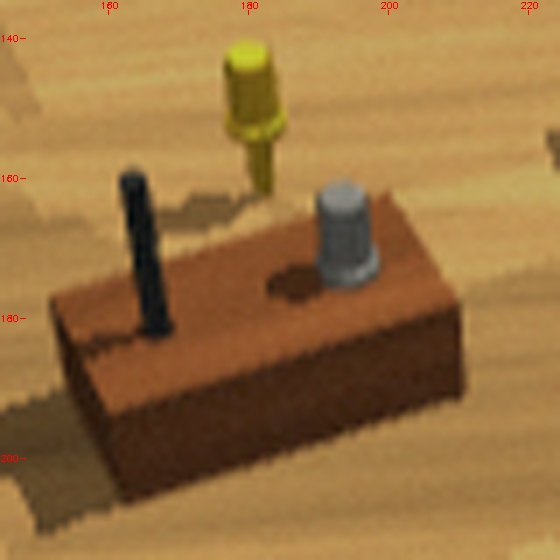

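```bash
python3 - <<'E'
from h import *
from scipy.optimize import least_squares
np.set_printoptions(precision=1,suppress=True)
S=lambda a:(240+a[0]/6-.5,135+a[1]/6-.5); T=lambda a:(158+a[0]/6-.5,165+a[1]/6-.5)
s=dict(A=(97,437),B=(88,230),C=(473,222),D=(517,432),hole=(167,349),lens=(307,340),knob=(216,146),pad=(546,211),lhole=(658,115))
t=dict(A=(623,87),B=(594,364),C=(222,322),D=(255,46),hole=(544,192),lens=(419,177),knob=(484,272),pad=(198,147),lhole=(87,132))
P={k:tri(S(s[k]),T(t[k])) for k in s}
for k,(p,e) in P.items(): print(k,p*1e3,e*1e3)
J=dict(A=(45,-76,22),B=(-65,-76,22),C=(-65,70,22),D=(45,70,22),hole=(0,-50,22),lens=(0,0,25.6))
def X(q,j):
    c,n=np.cos(q[2]),np.sin(q[2]);return np.array([q[0]+(c*j[0]-n*j[1])/1e3,q[1]+(n*j[0]+c*j[1])/1e3,j[2]/1e3])
for mode in("both","scene","top"):
    def f(q):
        r=[]
        for k,j in J.items():
            p=X(q,j)
            if mode!="top": r+=list(proj("scene",p)-S(s[k]))
            if mode!="scene": r+=list(proj("top",p)-T(t[k]))
        return np.array(r)
    R=least_squares(f,[.58,0.05,-.1]);print(mode,R.x*[1e3,1e3,1],R.fun)
# pin
t0=cv2.imread("pics/top0_raw.png");s0=cv2.imread("pics/scene0_raw.png")
for nm,im,(x0,y0,w,h) in(("top",t0,(305,215,20,18)),("scene",s0,(186,155,18,25))):
    c=im[y0:y0+h,x0:x0+w];hsv=cv2.cvtColor(c,cv2.COLOR_BGR2HSV)
    m=((hsv[...,1]<90)&(hsv[...,2]>60)).astype(np.uint8)
    n,l,st,ce=cv2.connectedComponentsWithStats(m);i=1+st[1:,4].argmax();print(nm,st[i][:4]+[x0,y0,0,0],ce[i]+[x0,y0]);
    for r in m*(l==i): print(''.join('.#'[v] for v in r))
E
```

```text
A [602.  -92.3  22.3] 4.633417990533723
B [493.9 -81.1  20.6] 2.690272912912746
C [508.4  63.8  22.1] 4.235806308260251
D [616.7  52.6  21.5] 4.261713308348924
hole [560.7 -61.4  20.9] 3.9214526863960266
lens [566.  -12.2  24.7] 3.095176009648928
knob [528.8 -41.6  86.7] 3.621679624265868
pad [573.8  65.1  84.7] 3.4123645430954044
lhole [576.5  97.6 126.1] 5.025627662151823
both [565.8 -12.4  -0.1] [ 1.   0.4  1.1 -0.2  0.4 -0.6  0.7  0.3  1.  -0.1  0.9  0.3  1.2  0.1
  0.8 -0.2  0.6 -0.3  1.1  0.1  0.7 -0.4  0.7  0.2]
scene [565.9 -14.2  -0.1] [ 0.2  0.5 -0.3 -0.5  0.2  0.1  0.3  0.3 -0.2 -0.2 -0.2 -0.3]
top [566.  -10.3  -0.1] [ 0.2 -0.3 -0.2  0.2 -0.   0.2 -0.1 -0.2  0.2  0.  -0.2  0.1]
top [310 220   9   8] [314.1 223.6]
....................
....................
....................
....................
....................
.......####.........
......##.###........
......#.#####.......
.....#.#######......
.....#.#######......
......#######.......
......#######.......
........###.........
....................
....................
....................
....................
....................
scene [190 161   9  15] [194.  168.4]
..................
..................
..................
..................
..................
..................
......####........
.....######.......
....#######.......
....#######.......
.....#######......
.....#######......
.....#######......
......######......
.....#######......
......#######.....
....#.#######.....
....#.#######.....
....#########.....
.....########.....
.....######.......
..................
..................
..................
..................
```

```bash
cat >> h.py <<'E'
from scipy.spatial.transform import Rotation as Ro
from workcell import robot
JO=np.array([.5658,-.0124]);JY=-.1
def J2W(x,y,z): # jig mm -> world mm
    c,s=np.cos(JY),np.sin(JY);return np.array([JO[0]*1e3+c*x-s*y,JO[1]*1e3+s*x+c*y,z])
def pose():
    st=robot.state();q=st["ee_rot"];return st["ee_pos"]*1e3,Ro.from_quat([q[1],q[2],q[3],q[0]])
E
python3 - <<'E'
from h import *
np.set_printoptions(precision=3,suppress=True)
# jig yaw from corner pairs, triangulated
P=dict(A=(602,-92.3),B=(493.9,-81.1),C=(508.4,63.8),D=(616.7,52.6))
P={k:np.array(v) for k,v in P.items()}
for a,b in("BA","CD"): d=P[b]-P[a];print(np.arctan2(d[1],d[0]),np.linalg.norm(d))
for a,b in("BC","AD"): d=P[b]-P[a];print(np.arctan2(-d[0],d[1]),np.linalg.norm(d))
p,R=pose()
print("tool axes",R.as_matrix())
for us,ut in(((193.6,162.3),(314.3,223.8)),):
    x,e=tri(us,ut);print("pintop",x*1e3,e*1e3); print([cast("top",ut,.07)*1e3,cast("scene",us,.07)*1e3])
k=J2W(-34,22,28);print("hinge",k)
E
```

```text
-0.10323941189838264 108.67865475796066
-0.10305010551417323 108.87759181760045
-0.09973698183851043 145.6236931271831
-0.10110337173629882 145.6437434289575
tool axes [[ 0.949  0.316 -0.   ]
 [ 0.316 -0.949  0.001]
 [ 0.    -0.001 -1.   ]]
pintop [ 499.631 -211.806   69.582] 4.555468316985591
[array([ 499.805, -209.476,   70.   ]), array([ 499.675, -214.06 ,   70.   ])]
hinge [534.166  12.884  28.   ]
```

Request:
arm_command:
  offset:
    - [0,0,0]
    - [0,0,0]
    - [0,0,0]
    - [0,0,0]
    - [0,0,0]
    - [0,0,0]
    - [0,0,0]
    - [0,0,0]
    - [0,0,0]
    - [0,0,0]
  rot:
    - [0,0,-0.1147]
    - [0,0,-0.1147]
    - [0,0,-0.1147]
    - [0,0,-0.1147]
    - [0,0,-0.1147]
    - [0,0,-0.1147]
    - [0,0,-0.1147]
    - [0,0,-0.1147]
    - [0,0,-0.1147]
    - [0,0,-0.1147]
  hand: 1

```text
time_s: 0.93
ee_pos: [0.166, -0.4978, 0.2308]
ee_rot: [-0.0, 0.74, 0.672, 0.0]
ft_force: [-0.8, 0.1, 0.2]
gripper_width: 0.0002
gripper_force: 0.0
```

Request:
arm_command:
  offset:
    - [32.7,21,6]
    - [32.7,21,6]
    - [32.7,21,6]
    - [32.7,21,6]
    - [32.7,21,6]
    - [32.7,21,6]
    - [32.7,21,6]
    - [32.7,21,6]
    - [32.7,21,6]
    - [32.7,21,6]
    - [32.7,21,6]
    - [32.7,21,6]
    - [32.7,21,6]
    - [32.7,21,6]
    - [32.7,21,6]
    - [0,0,0]
    - [0,0,0]
  rot:
    - [0,0,0]
    - [0,0,0]
    - [0,0,0]
    - [0,0,0]
    - [0,0,0]
    - [0,0,0]
    - [0,0,0]
    - [0,0,0]
    - [0,0,0]
    - [0,0,0]
    - [0,0,0]
    - [0,0,0]
    - [0,0,0]
    - [0,0,0]
    - [0,0,0]
    - [0,0,0]
    - [0,0,0]

```text
time_s: 2.35
ee_pos: [0.5296, -0.0404, 0.14]
ee_rot: [-0.001, 0.741, 0.671, -0.001]
ft_force: [-0.0, 0.8, 0.2]
gripper_width: -0.0001
gripper_force: 0.0
```

```bash
python3 - <<'E'
from h import *
from workcell import read_camera
np.set_printoptions(precision=3,suppress=True)
p,R=pose();print(p,robot.state()["joint_pos"],R.as_matrix()); 
t=read_camera("top");s=read_camera("scene");cv2.imwrite("pics/t1.png",t);cv2.imwrite("pics/s1.png",s)
us=proj("scene",p/1e3);ut=proj("top",p/1e3);print(us,ut)
def crop(im,c,r,k):
    x,y=np.round(c).astype(int);o=cv2.resize(im[y-r:y+r,x-r:x+r],None,fx=k,fy=k,interpolation=cv2.INTER_CUBIC)
    q=((c-[x-r,y-r]+.5)*k).astype(int);cv2.drawMarker(o,tuple(int(v) for v in q),(0,0,255),0,12,1);return o
cv2.imwrite("pics/c1.png",np.hstack([crop(s,us,33,6),crop(t,ut,33,6)]))
E
```

```text
[529.58  -40.424 140.013] [-0.076  0.154 -0.207  1.212 -0.     1.593] [[ 0.098  0.995 -0.002]
 [ 0.995 -0.098  0.   ]
 [-0.    -0.002 -1.   ]]
[278.437 138.641] [237.104 209.434]
```

View pics/c1.png

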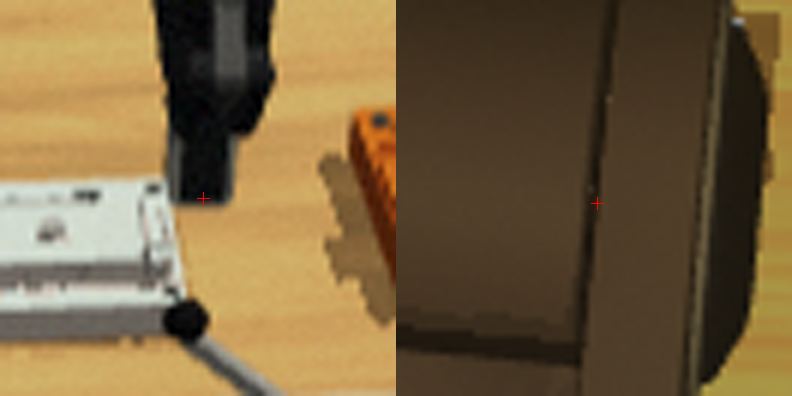

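Request:
arm_command:
  offset:
    - [-1.3,-0.5,20]
    - [-1.3,0,20]
    - [0,0,5.4]
    - [-4.6,0,5]
    - [-4.6,0,5]
    - [-4.1,0,6.9]
    - [-4.1,0,6.9]
    - [-2.7,0,7.5]
    - [-2.7,0,7.5]
    - [-1.2,0,7.5]
    - [-1.2,0,7.5]
    - [0,0,0]
    - [0,0,0]
  rot:
    - [0,0,0]
    - [0,0,0]
    - [0,0,0]
    - [0,0,0]
    - [0,0,0]
    - [0,0,0]
    - [0,0,0]
    - [0,0,0]
    - [0,0,0]
    - [0,0,0]
    - [0,0,0]
    - [0,0,0]
    - [0,0,0]

```text
time_s: 3.53
ee_pos: [0.5257, -0.0695, 0.0415]
ee_rot: [-0.001, 0.742, 0.67, -0.0]
ft_force: [-0.2, 0.2, 0.1]
gripper_width: 0.0001
gripper_force: 0.0
```

Request:
arm_command:
  offset:
    - [0,0,0.5]
    - [0,0,0.5]
    - [0,0,0]
  rot:
    - [0,0,0]
    - [0,0,0]
    - [0,0,0]

```text
time_s: 3.78
ee_pos: [0.526, -0.0696, 0.0412]
ee_rot: [-0.0, 0.742, 0.67, 0.0]
ft_force: [0.5, -0.8, -0.6]
gripper_width: 0.0002
gripper_force: 0.0
```

Request:
arm_command:
  offset:
    - [0,0,0.7]
    - [0,0,0.7]
    - [0,0,0]
  rot:
    - [0,0,0]
    - [0,0,0]
    - [0,0,0]

```text
time_s: 4.03
ee_pos: [0.5262, -0.0697, 0.0402]
ee_rot: [0.0, 0.742, 0.67, 0.0]
ft_force: [-1.4, 0.6, 3.9]
gripper_width: -0.0001
gripper_force: 1.7
```

```bash
python3 - <<'E'
from h import *
from workcell import read_camera
s=read_camera("scene");cv2.imwrite("pics/s2.png",s)
print(robot.state()["ft_force"])
cv2.imwrite("pics/c2.png",cv2.resize(s[120:215,235:368],None,fx=6,fy=6,interpolation=cv2.INTER_CUBIC))
E
```

```text
[-1.6406217  -0.28383631  4.08408526]
```

View pics/c2.png

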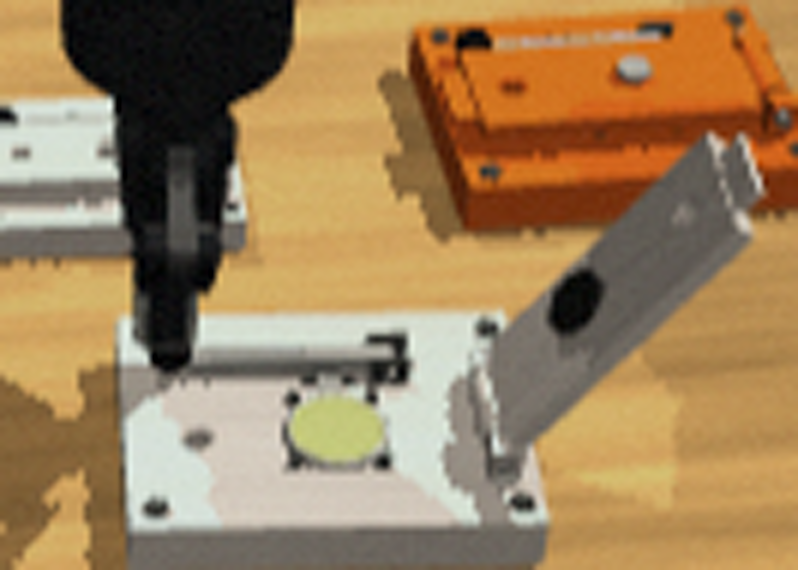

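Request:
arm_command:
  offset:
    - [0,0,-35]
    - [0,0,-35]
    - [0,0,-35]
    - [0,0,-35]
    - [0,0,-35]
    - [36.6,5.7,0]
    - [36.6,5.7,0]
    - [36.6,5.7,0]
    - [36.6,5.7,0]
    - [36.6,5.7,0]
    - [36.6,5.7,0]
    - [0,0,28.7]
    - [0,0,28.7]
    - [0,0,28.7]
    - [0,0,0]
  rot:
    - [0,0,0]
    - [0,0,0]
    - [0,0,0]
    - [0,0,0]
    - [0,0,0]
    - [0,0,0]
    - [0,0,0]
    - [0,0,0]
    - [0,0,0]
    - [0,0,0]
    - [0,0,0]
    - [0,0,0]
    - [0,0,0]
    - [0,0,0]
    - [0,0,0]

```text
time_s: 5.33
ee_pos: [0.579, 0.1448, 0.1222]
ee_rot: [-0.002, 0.742, 0.67, -0.004]
ft_force: [-0.4, -0.5, -1.1]
gripper_width: -0.0001
gripper_force: 0.0
```

```bash
python3 - <<'E'
from h import *
np.set_printoptions(precision=2,suppress=True)
p,R=pose();d=p[:2]-[571.6,41];print(p,"jx",d@[.9948,-.1018],"y'",-(d@[.1018,.9948]),R.as_matrix().tolist(),robot.state()["joint_pos"])
E
```

```text
[579.02 144.82 122.23] jx -3.188539274539969 y' -104.03988708347103 [[0.10103801076617104, 0.9948364085064997, -0.009583354856423386], [0.9948767115516558, -0.10106577477764465, -0.002457230302179701], [-0.003413091352227328, -0.009285982903464494, -0.9999510594668812]] [ 0.25  0.29 -0.08  1.21 -0.    1.92]
```

Request:
arm_command:
  offset:
    - [-9.2,1.5,-3.5]
    - [-9.3,1.5,-3.5]
    - [-11.4,0,-5.3]
    - [-11.4,0,-5.3]
    - [-11.4,0,-5.3]
    - [-12.1,0,-2]
    - [-12.1,0,-2]
    - [-12.1,0,-2]
    - [-10.6,0,1.1]
    - [-10.6,0,1.1]
    - [-10.6,0,1.1]
    - [0,0,0]
  rot:
    - [0,0,0]
    - [0,0,0]
    - [0,0,0]
    - [0,0,0]
    - [0,0,0]
    - [0,0,0]
    - [0,0,0]
    - [0,0,0]
    - [0,0,0]
    - [0,0,0]
    - [0,0,0]
    - [0,0,0]

```text
time_s: 6.33
ee_pos: [0.5724, 0.0226, 0.1534]
ee_rot: [-0.0, 0.743, 0.669, -0.001]
ft_force: [-0.5, 0.3, -0.4]
gripper_width: -0.0001
gripper_force: 0.0
```

```bash
python3 - <<'E'
from h import *
from workcell import read_camera
np.set_printoptions(precision=2,suppress=True)
p,R=pose();d=p[:2]-[571.6,41];print(p,"jx",d@[.9948,-.1018],"y'",-(d@[.1018,.9948]))
s=read_camera("scene");cv2.imwrite("pics/s3.png",s)
cv2.imwrite("pics/c3.png",cv2.resize(s[100:215,235:368],None,fx=5,fy=5,interpolation=cv2.INTER_CUBIC))
E
```

```text
[572.43  22.65 153.45] jx 2.6918450117280504 y' 18.173951975475855
```

View pics/c3.png

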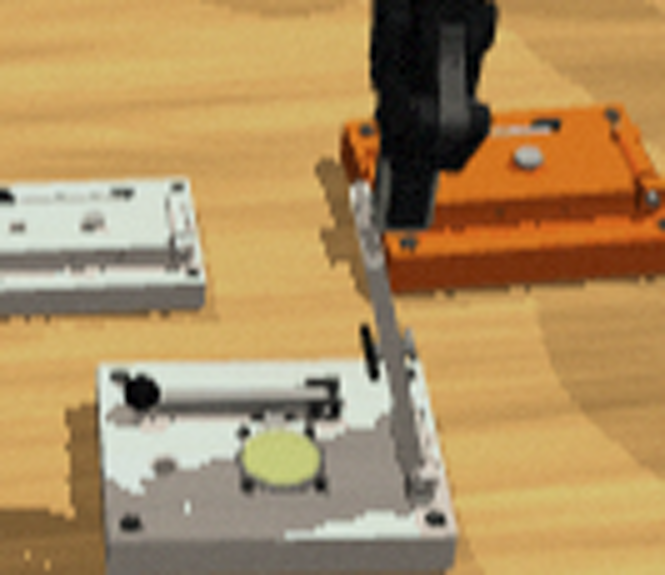

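Request:
arm_command:
  offset:
    - [-10.4,-0.8,6.3]
    - [-10.4,-0.8,6.3]
    - [-10.4,-0.8,6.3]
    - [-11.6,0,9.1]
    - [-11.6,0,9.1]
    - [-6,0,7.7]
    - [-6,0,7.7]
    - [-6,0,7.7]
    - [-3.3,0,7.1]
    - [-3.3,0,7.1]
    - [-3.3,0,7.1]
    - [-2.3,0,8.5]
    - [-2.3,0,8.5]
    - [-0.8,0,5]
    - [0,0,3]
    - [0,0,0]
    - [0,0,0]
  rot:
    - [0,0,0]
    - [0,0,0]
    - [0,0,0]
    - [0,0,0]
    - [0,0,0]
    - [0,0,0]
    - [0,0,0]
    - [0,0,0]
    - [0,0,0]
    - [0,0,0]
    - [0,0,0]
    - [0,0,0]
    - [0,0,0]
    - [0,0,0]
    - [0,0,0]
    - [0,0,0]
    - [0,0,0]

```text
time_s: 7.8
ee_pos: [0.5618, -0.0621, 0.0477]
ee_rot: [-0.0, 0.742, 0.67, -0.0]
ft_force: [0.5, -0.6, 0.3]
gripper_width: 0.0006
gripper_force: 0.0
```

Request:
arm_command:
  offset:
    - [-1,0,2]
    - [0,0,1.5]
    - [0,0,1]
    - [0,0,1]
    - [0,0,0]
    - [0,0,0]
  rot:
    - [0,0,0]
    - [0,0,0]
    - [0,0,0]
    - [0,0,0]
    - [0,0,0]
    - [0,0,0]

```text
time_s: 8.3
ee_pos: [0.5621, -0.0635, 0.0425]
ee_rot: [0.0, 0.742, 0.67, 0.0]
ft_force: [0.4, -1.4, 2.0]
gripper_width: 0.0002
gripper_force: 1.1
```

Request:
arm_command:
  offset:
    - [0,0,-30]
    - [0,0,-30]
    - [0,0,-40]
    - [-31.1,-9.4,0]
    - [-31.1,-9.4,0]
    - [-31.1,-9.4,0]
    - [-31.1,-9.4,0]
    - [-31.1,-9.4,0]
    - [0,0,20]
    - [0,0,20]
    - [0,0,0]
    - [0,0,0]
  rot:
    - [0,0,0]
    - [0,0,0]
    - [0,0,0]
    - [0,0,0]
    - [0,0,0]
    - [0,0,0]
    - [0,0,0]
    - [0,0,0]
    - [0,0,0]
    - [0,0,0]
    - [0,0,0]
    - [0,0,0]
  hand: 0

```text
time_s: 9.3
ee_pos: [0.4979, -0.2126, 0.1012]
ee_rot: [-0.002, 0.742, 0.67, -0.001]
ft_force: [0.1, -0.2, 1.0]
gripper_width: 0.0431
gripper_force: 0.0
```

```bash
python3 - <<'E'
from h import *
from workcell import read_camera
np.set_printoptions(precision=2,suppress=True)
p,R=pose();print(p)
s=read_camera("scene");t=read_camera("top");cv2.imwrite("pics/s4.png",s);cv2.imwrite("pics/t4.png",t)
a=cv2.resize(s[130:190,150:230],None,fx=5,fy=5,interpolation=cv2.INTER_CUBIC)
b=cv2.resize(s[150:210,240:320],None,fx=5,fy=5,interpolation=cv2.INTER_CUBIC)
c=cv2.resize(t[165:225,205:285],None,fx=5,fy=5,interpolation=cv2.INTER_CUBIC)
q=proj("scene",p/1e3);print(q);cv2.drawMarker(a,(int((q[0]-149.5)*5),int((q[1]-129.5)*5)),(0,0,255),0,12,1)
cv2.imwrite("pics/c4.png",np.vstack([np.hstack([a,b]),np.hstack([c,c*0])]))
E
```

```text
[ 497.88 -212.64  101.19]
[193.09 150.24]
```

View pics/c4.png

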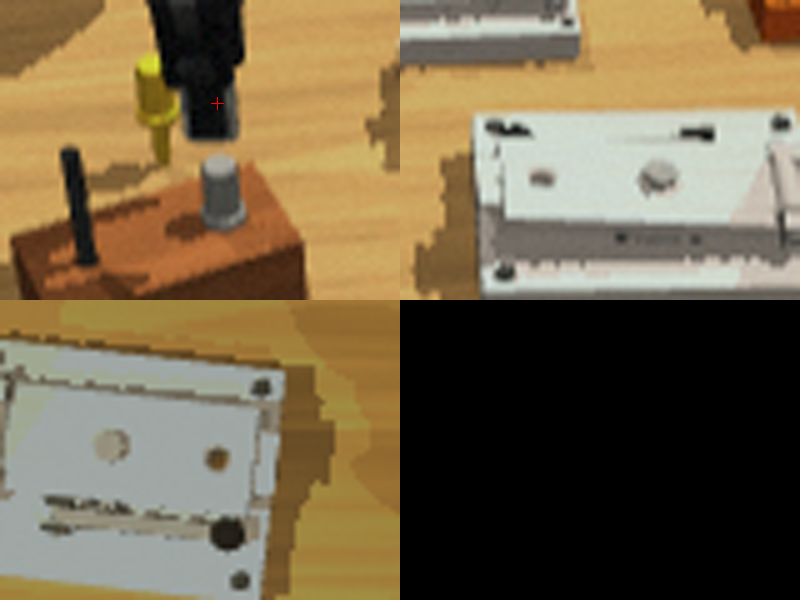

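```bash
python3 - <<'E'
import cv2,numpy as np
s=cv2.imread("pics/s4.png");g=s.max(axis=2)
for y in range(150,178,1): print(y,' '.join('%3d'%v for v in g[y,182:204]))
E
```

```text
150 119 122 135 197  81  41  15  13  16  17  10  13  17  78  81 129 194 195 196 196 193 194
151 121 121 146 189  76  40  20  18  12  10  14  10  19  68  78 142 200 201 200 198 199 202
152 130 142 175 170  92  50   8   9  14  11  11  20  16  56  74 138 198 201 201 204 204 205
153 152 160 149 155 124  66  12  15  15  12  15  16  22  51  76 121 200 203 202 201 203 202
154 143 137 126 178 138  73  10  12  14  17  11  17  19  37  76  95 197 197 195 193 195 195
155 110 107 179 196 136  74  18  18  15  16  18  17  13  40  77 109 200 199 197 199 200 201
156 111 108 202 205 157  73  17   6  12  11  13  16  10  38  73 110 204 202 205 205 206 204
157 110 108 207 205 191 110  45  38  39  38  38  37  38  60  74 144 207 205 203 204 203 204
158 110 115 206 203 204 173 146 128 123 128 127 127 126 153 153 191 202 198 200 199 201 199
159 113 116 191 200 199 200 199 184 186 186 183 184 184 200 199 200 202 200 201 202 199 199
160 110 110 178 195 198 198 195 198 195 199 189 192 188 191 198 198 197 193 195 196 195 194
161 111 112 185 192 194 192 190 191 191 188 181 180 173 180 190 195 192 196 193 198 196 
[... 775 characters left out ...]
 123  61  72  72  72  70  74  79 140 158 155 155 155 156
171 166 166 163 163 164 163 166 166 116  65  72  73  70  70  73  72 137 153 155 155 159 162
172 168 163 163 168 139 140 139 133  94  70  73  69  70  69  74 106 139 135 161 163 169 174
173 165 165 143 138  97  93  94  95  80  89  85  79  90  92 123 124 118 119 171 175 171 175
174 166 136  97 101  95  97  93  95  77  82  88  89 106 112 132  99  95 137 164 172 161 174
175 163  96  95  96  89  92  88  96  86  75  75  81  94  96 100 116 134 149 150 167 155 172
176 162  97  96  93  95  98  94  94  95 130 131 130 114 116 131 155 152 157 159 161 163 166
177 163 132 132 131  97  99 101 140 139 173 174 172 164 153 161 161 163 166 164 164 161 163
```

```bash
python3 - <<'E'
from h import *
for y in(-.2126,-.214,-.216): print(y,proj("scene",[.4997,y,.057]))
print(pose()[0])
E
```

```text
-0.2126 [194.75373984 166.87853028]
-0.214 [194.09754158 166.92989541]
-0.216 [193.15974487 167.00330316]
[ 499.45441798 -212.92441583  102.99704996]
```

Request:
arm_command:
  offset:
    - [-1.7,0.4,20]
    - [0,0,20]
    - [0,0,10]
    - [0,0,6]
    - [0,0,0]
    - [0,0,0]
    - [0,0,0]
  rot:
    - [0,0,0]
    - [0,0,0]
    - [0,0,0]
    - [0,0,0]
    - [0,0,0]
    - [0,0,0]
    - [0,0,0]

```text
time_s: 9.98
ee_pos: [0.5001, -0.2151, 0.0474]
ee_rot: [0.001, 0.742, 0.67, 0.0]
ft_force: [1.2, -0.9, 0.7]
gripper_width: 0.0427
gripper_force: 0.0
```

Request:
arm_command:
  offset:
    - [0,0,0]
    - [0,0,0]
    - [0,0,0]
    - [0,0,0]
    - [0,0,0]
    - [0,0,0]
  rot:
    - [0,0,0]
    - [0,0,0]
    - [0,0,0]
    - [0,0,0]
    - [0,0,0]
    - [0,0,0]
  hand: 1
  grip_force: 60

```text
time_s: 10.48
ee_pos: [0.4998, -0.2151, 0.0472]
ee_rot: [0.001, 0.742, 0.67, 0.0]
ft_force: [-0.9, 0.2, 6.3]
gripper_width: 0.0138
gripper_force: 58.7
```

Request:
arm_command:
  offset:
    - [0,0,-10]
    - [0,0,-30]
    - [0,0,-30]
    - [0,0,-20]
    - [31.2,9.1,0]
    - [31.2,9.1,0]
    - [31.2,9.1,0]
    - [31.2,9.1,0]
    - [31.2,9.1,0]
    - [0,0,15]
    - [0,0,15]
    - [0,0,0]
    - [0,0,0]
    - [0,0,0]
  rot:
    - [0,0,0]
    - [0,0,0]
    - [0,0,0]
    - [0,0,0]
    - [0,0,0]
    - [0,0,0]
    - [0,0,0]
    - [0,0,0]
    - [0,0,0]
    - [0,0,0]
    - [0,0,0]
    - [0,0,0]
    - [0,0,0]
    - [0,0,0]

```text
time_s: 11.65
ee_pos: [0.5606, -0.0647, 0.107]
ee_rot: [0.0, 0.742, 0.67, 0.0]
ft_force: [0.7, 0.0, -0.4]
gripper_width: 0.0141
gripper_force: 59.8
```

```bash
python3 - <<'E'
from h import *
from workcell import read_camera
np.set_printoptions(precision=2,suppress=True)
p,R=pose();print(p,robot.state()["gripper_width"])
s=read_camera("scene");cv2.imwrite("pics/s5.png",s)
q=proj("scene",p/1e3);tip=proj("scene",(p-[0,0,37])/1e3);print(q,tip)
for y in(-64,):print("hole top,z43",proj("scene",[.5609,-.0639,.043]))
c=cv2.resize(s[130:205,235:320],None,fx=8,fy=8,interpolation=cv2.INTER_CUBIC)
for w in (q,tip): cv2.drawMarker(c,(int((w[0]-234.5)*8),int((w[1]-129.5)*8)),(0,0,255),0,8,1)
cv2.imwrite("pics/c5.png",c)
E
```

```text
[560.55 -64.67 107.04] 0.01411206329526244
[268.37 162.05] [267.65 175.73]
hole top,z43 [267.53 185.33]
```

View pics/c5.png

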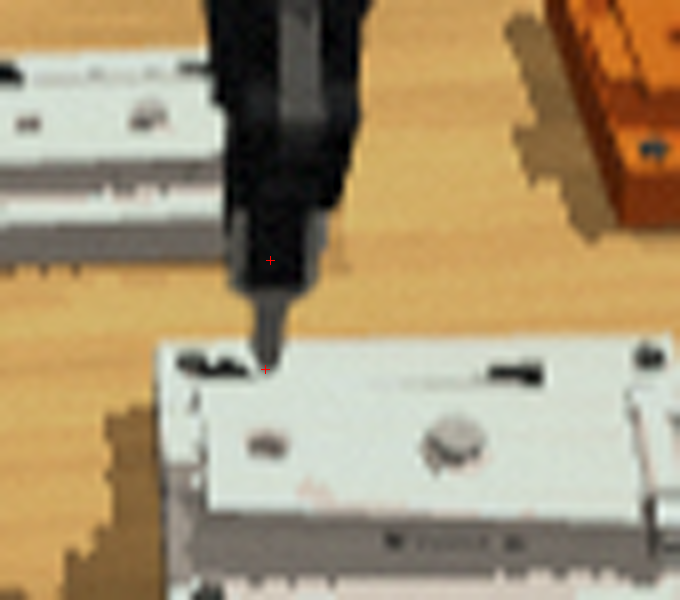

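```bash
python3 - <<'E'
from h import *
np.set_printoptions(precision=2,suppress=True)
s=cv2.imread("pics/s5.png").max(axis=2).astype(int);t=cv2.imread("pics/t4.png").max(axis=2).astype(int)
print(s[181:190,260:276]);
for y in range(164,178):print(y,s[y,260:276])
def cen(g,x0,x1,y0,y1):
    c=g[y0:y1,x0:x1];w=np.clip(np.median(c)-12-c,0,None);yy,xx=np.mgrid[y0:y1,x0:x1];return np.array([(w*xx).sum(),(w*yy).sum()])/w.sum()
hs=cen(s,262,274,181,190);ht=cen(t,243,254,192,202);print(hs,ht,t[190:203,243:254])
print("scene hole z43",cast("scene",hs,.043)*1e3,"z41",cast("scene",hs,.041)*1e3,"top",cast("top",ht,.043)*1e3,tri(hs,ht))
E
```

```text
[[222 223 221 224 223 223 222 220 222 222 223 223 224 222 222 225]
 [207 225 223 221 222 219 221 220 220 218 221 221 222 223 220 221]
 [188 222 221 220 222 218 208 204 197 208 209 219 223 222 223 221]
 [189 222 222 223 220 210 181 163 152 170 187 212 223 222 223 226]
 [170 223 223 222 222 208 127 103 106 111 155 202 221 223 224 220]
 [133 221 222 224 221 218 145 138 123 106 145 214 220 221 223 221]
 [124 222 221 222 222 222 202 196 188 175 196 225 222 223 222 224]
 [155 220 222 224 222 224 224 222 222 223 222 224 222 222 222 225]
 [157 222 222 224 223 222 222 222 221 225 223 224 225 212 221 224]]
164 [203 203 200 141  80  38  14  12  10  10  11  13   9  79 111 196]
165 [208 208 209 143  80  49  20  19  22  19  20  24  29  79 149 211]
166 [207 207 208 181 137  86  54  57  55  60  58  50  64 137 195 210]
167 [212 212 208 211 196 168 108  73  74  73  72 109 160 194 209 210]
168 [209 213 211 211 209 207 151  72  72  71  78 178 209 209 209 211]
169 [210 210 208 210 210 208 166  67  69  67 102 212 209 209 213 206]
170 [210 210 211 209 211 209 169  68  69  66 130 208 207 207 212 210]
171 [2
[... 584 characters left out ...]
 167 167 167 167 167 167]
 [167 167 167 167 167 167 168 167 167 166 166]
 [168 168 168 167 167 165 167 167 167 167 167]
 [167 167 167 157 158 125 142 164 168 167 167]
 [167 167 159 133  79  77  88 117 165 167 167]
 [168 167 158 113  82  89  91 123 164 167 167]
 [167 167 156 104  86  97  96 141 163 167 167]
 [167 167 166 141 111 104 116 153 166 166 167]
 [167 167 167 165 151 143 147 165 166 167 167]
 [168 167 168 167 166 166 166 167 167 167 168]
 [168 167 167 167 167 167 167 167 167 167 168]
 [167 167 167 167 167 167 167 167 167 167 167]]
scene hole z43 [560.89 -62.9   43.  ] z41 [558.81 -62.48  41.  ] top [560.83 -59.57  43.  ] (array([ 0.56, -0.06,  0.04]), np.float64(0.003265795476186576))
```

Request:
arm_command:
  offset:
    - [1.1,0.3,10]
    - [0,0,10]
    - [0,0,5]
    - [0,0,3]
    - [0,0,2]
    - [0,0,2]
    - [0,0,2]
    - [0,0,0]
    - [0,0,0]
  rot:
    - [0,0,0]
    - [0,0,0]
    - [0,0,0]
    - [0,0,0]
    - [0,0,0]
    - [0,0,0]
    - [0,0,0]
    - [0,0,0]
    - [0,0,0]

```text
time_s: 12.45
ee_pos: [0.5609, -0.0633, 0.0723]
ee_rot: [0.0, 0.742, 0.67, 0.0]
ft_force: [0.4, 0.8, -0.1]
gripper_width: 0.0139
gripper_force: 59.8
```

Request:
arm_command:
  offset:
    - [0,0,2]
    - [0,0,2]
    - [0,0,2]
    - [0,0,2]
    - [0,0,0]
    - [0,0,0]
  rot:
    - [0,0,0]
    - [0,0,0]
    - [0,0,0]
    - [0,0,0]
    - [0,0,0]
    - [0,0,0]

```text
time_s: 12.95
ee_pos: [0.5607, -0.0632, 0.064]
ee_rot: [-0.0, 0.742, 0.67, -0.0]
ft_force: [0.7, -0.4, -1.4]
gripper_width: 0.0137
gripper_force: 59.8
```

Request:
arm_command:
  offset:
    - [0,0,2]
    - [0,0,2]
    - [0,0,2]
    - [0,0,0]
    - [0,0,0]
  rot:
    - [0,0,0]
    - [0,0,0]
    - [0,0,0]
    - [0,0,0]
    - [0,0,0]

```text
time_s: 13.37
ee_pos: [0.5607, -0.0632, 0.058]
ee_rot: [-0.0, 0.742, 0.67, -0.0]
ft_force: [-0.2, 0.5, -0.1]
gripper_width: 0.0139
gripper_force: 59.8
```

Request:
arm_command:
  offset:
    - [0,0,2]
    - [0,0,2]
    - [0,0,2]
    - [0,0,1]
    - [0,0,0]
    - [0,0,0]
  rot:
    - [0,0,0]
    - [0,0,0]
    - [0,0,0]
    - [0,0,0]
    - [0,0,0]
    - [0,0,0]

```text
time_s: 13.87
ee_pos: [0.5608, -0.0633, 0.0511]
ee_rot: [-0.0, 0.742, 0.67, -0.0]
ft_force: [0.0, -0.2, -0.5]
gripper_width: 0.0135
gripper_force: 59.9
```

Request:
arm_command:
  offset:
    - [0,0,1]
    - [0,0,1]
    - [0,0,1]
    - [0,0,0]
    - [0,0,0]
  rot:
    - [0,0,0]
    - [0,0,0]
    - [0,0,0]
    - [0,0,0]
    - [0,0,0]

```text
time_s: 14.28
ee_pos: [0.5608, -0.0634, 0.0482]
ee_rot: [0.0, 0.742, 0.67, -0.0]
ft_force: [-0.6, -0.9, 1.1]
gripper_width: 0.0134
gripper_force: 60.1
```

Request:
arm_command:
  offset:
    - [0,0,1]
    - [0,0,1]
    - [0,0,0]
    - [0,0,0]
  rot:
    - [0,0,0]
    - [0,0,0]
    - [0,0,0]
    - [0,0,0]

```text
time_s: 14.62
ee_pos: [0.5609, -0.0634, 0.0462]
ee_rot: [0.0, 0.742, 0.67, -0.0]
ft_force: [-0.4, -1.5, 1.5]
gripper_width: 0.0139
gripper_force: 60.2
```

Request:
arm_command:
  offset:
    - [0,0,1]
    - [0,0,1]
    - [0,0,0]
    - [0,0,0]
  rot:
    - [0,0,0]
    - [0,0,0]
    - [0,0,0]
    - [0,0,0]

```text
time_s: 14.95
ee_pos: [0.5609, -0.0635, 0.0442]
ee_rot: [0.0, 0.742, 0.67, -0.0]
ft_force: [-1.6, -3.5, 3.9]
gripper_width: 0.0139
gripper_force: 60.3
```

Request:
arm_command:
  offset:
    - [-0.4,-0.2,1]
    - [0,0,0.5]
    - [0,0,0]
    - [0,0,0]
  rot:
    - [0,0,0]
    - [0,0,0]
    - [0,0,0]
    - [0,0,0]

```text
time_s: 15.28
ee_pos: [0.561, -0.0636, 0.044]
ee_rot: [0.0, 0.742, 0.67, 0.001]
ft_force: [-4.0, -0.7, 12.1]
gripper_width: 0.0138
gripper_force: 61.3
```

Request:
arm_command:
  offset:
    - [-0.2,0,1]
    - [0,0,0.5]
    - [0,0,0]
    - [0,0,0]
  rot:
    - [0,0,0]
    - [0,0,0]
    - [0,0,0]
    - [0,0,0]

```text
time_s: 15.62
ee_pos: [0.5611, -0.0637, 0.0438]
ee_rot: [0.001, 0.742, 0.67, 0.001]
ft_force: [-7.2, -0.6, 21.8]
gripper_width: 0.0137
gripper_force: 62.3
```

Request:
arm_command:
  offset:
    - [0,-0.5,0]
    - [0,0,0]
    - [0,0,0]
    - [0,0,0]
    - [0,0,0]
    - [0,0,0]
  rot:
    - [0,0,0]
    - [0,0,0]
    - [0,0,0]
    - [0,0,0]
    - [0,0,0]
    - [0,0,0]

```text
time_s: 16.12
ee_pos: [0.561, -0.0637, 0.0439]
ee_rot: [0.001, 0.742, 0.67, 0.001]
ft_force: [-5.9, -0.7, 21.3]
gripper_width: 0.0138
gripper_force: 62.1
```

```bash
python3 - <<'E'
from h import *
from workcell import read_camera
s=read_camera("scene");cv2.imwrite("pics/s6.png",s)
a=cv2.imread("pics/s5.png").max(axis=2).astype(int);b=s.max(axis=2).astype(int)
# leaf front edge (top face -> front face brightness step), columns along the leaf
def edge(g,x): c=g[184:202,x];return 184+int(np.argmin(np.diff(c)))
print([(x,edge(a,x),edge(b,x)) for x in(264,272,280,290,300,310)]); print(robot.state()["ft_force"],pose()[0])
# lens spare/other things unchanged: changed pixels outside the jig/arm area
d=cv2.absdiff(cv2.imread("pics/scene0_raw.png"),s).max(axis=2)>60;d=d.astype(np.uint8)
n,l,st,c=cv2.connectedComponentsWithStats(d);print(st[1:][st[1:,4]>25])
E
```

```text
[(264, 193, 195), (272, 193, 195), (280, 193, 195), (290, 194, 195), (300, 194, 195), (310, 194, 195)]
[-5.89205961 -0.79665866 21.08121189] [561.06513397 -63.6570923   43.87902286]
[[  15    0    9    7   35]
 [  25    0   11   23  110]
 [ 301    0   25   14   92]
 [ 224    3   12   45  277]
 [ 287   10   11   12   29]
 [ 313   19   16   31  195]
 [ 276   44   24   22  131]
 [ 256   48    9   10   33]
 [ 304   50    8   15   70]
 [ 204   60   20    6   56]
 [ 217   66   93  137 3822]
 [  50   90   68   37 1582]
 [ 126  102   64   16  232]
 [ 171  124    9    8   33]
 [  60  131    8   13   56]
 [ 146  135   10   10   36]
 [ 165  136   15    7   36]
 [ 309  142   53   54 1048]
 [  70  144    8    7   42]
 [  78  152    7    8   30]
 [ 183  162   17   17  147]
 [  95  172   24    7   77]
 [  81  184   41   11  156]
 [  81  195   46   11  164]
 [ 114  212   25    6   59]
 [ 208  213   39   17  245]
 [  84  216   21    5   42]
 [  93  221   29    7   55]
 [ 108  224   40    8  115]
 [ 114  248   48   11  182]
 [  94  253   20    8   50]]
```

Leaf edge now level along its length (row 195), pin at home height: fully shut.

```bash
python3 -c "
from workcell import order
print(order.finish_job())"
```

```text
the job is handed in; nothing more can be done
None
```

The job is handed in: the clamp bar lies flat over the tab, the leaf is shut, and the pin is home at its full depth with the gripper still holding its knob and pressing down at about 21 N.

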